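# Load a specimen tube into the clear well of the leaning conditioning block

## Robot

A 6-joint arm with a two-finger parallel gripper is mounted at the origin on the work surface. World frame = base frame: x ahead of the robot, y to its left, z up, the work surface at z = 0. Lengths are in m, angles in rad, forces in N, time in s.
With the tool pointing down it reaches from about 0.25 to 0.8 m from the base axis. Payload 3.9 kg.
Tool frame: the origin (TCP) lies at the very end of the fingers, on their centre line; the grasp point (between the pads) lies ctrl.grip_depth behind it (ctrl.grip_depth is the distance from the TCP to the grasp point, in m); z points along the fingers, y is the line along which they close (so a half turn about z gives the same grasp; the last joint's range is limited). The gripper opens to 85 mm and grips with 20 to 120 N. Pads are 22 mm wide; open, the fingers measure 114 mm over their backs; the gripper's body (76 mm by 85 mm) begins 54 mm behind the grasp point. The pads swing forward as they close: fully open they stand 13 mm farther back than shut.
Start: joints at [-1.288, 0.26, -0.138, 1.173, 0, 1.571], TCP at [0.146, -0.504, 0.231] pointing down, gripper open.
Joint ranges: [-2.78, 2.78], [-0.83, 1.72], [-1.28, 1.37], [-1.9, 2.12], [-1.57, 1.48], [-3.14, 3.14]. Speed limits (rad/s): [2.57, 2.57, 3.14, 3.14, 3.14, 3.14].

## Interface

Orientations are given as a rotation vector (axis times angle).
In Python, from plant import ctrl gives the robot as it stands. The module is installed in compiled form; this text tells all that it offers.
- The arm moves only by the tool jog_arm, never from a script. Its argument "motion" is a list of rows, each an object with "offset": the shift along the tool's x, y, z in cm, a list of three; "yaw": the turn about the tool's z in degrees. In form: [{"offset": [dx, dy, dz], "yaw": yaw}, ...]. A call has 1 to 5 rows; each row shifts and turns the commanded pose from where the row before left it, along the tool's axes as they then stand; what a row does not reach is not made up. A row lasts 1/10 s, in which the tool goes at most 50 mm and 8.59 degrees, less where a joint would pass 70% of its speed; a pose out of reach is approached as far as the arm can. A call with a gripper value outside its range is refused whole. "claw" is the opening, from 0 (shut) to 1 (fully open), set as the call begins (left out, the last holds). The fingers move at their own pace and stop on an object; "newtons" is the grip in N (left out, the last holds). Time passes only in rows, so rows that do not move let the fingers close. It gives the time, the measured TCP pose, the force, the opening and the grip force at its end, in the units of the state.
- ctrl.state(): the state, without advancing time (a new reading comes with each control period).
- ctrl.snapshot(name): name is "scene" or "top"; returns a dict with "frame" (400x640x3 uint8, blue, green, red), "z_map" (400x640 float32, m along the optical axis (not along the pixel's ray), 0 where there is no reading), "camera_matrix" (3x3 intrinsics, pixels), "extrinsics" (4x4, takes a point from world to camera coordinates). Camera axes: x right, y up, looking along -z (the intrinsics and any distortion apply to the point x, -y, -z); pixel columns grow to the right and rows downward; lengths in m; the calibration is good to about 2 mm. A picture is of the moment at which its call begins.
- ctrl.close_job(): hands the job in; it is judged then, once.
Trained networks look in the newest picture that a camera, given by its name, has taken for a name from the list of things; names that differ only in an ending like _2 or _b are one class to them, and where a whole thing is asked for, a point or a joint stands for the part that bears it (a point fixed in the world has none). Each returns a list of dicts, best first, with "p" (0 to 1); they miss things now and then, are a little off and sometimes report something else, mostly with a low value. They report only what shows in the picture. A call takes as long as a camera call.
- ctrl.spot_in(camera, name): "location" ([column, row] in pixels, amid what is visible of it).
- ctrl.masks_of(camera, name): "pixels" (400x640 bool, what is visible of it) and "location" ([column, row] in pixels, amid what is visible of it).
The state is a dict: "clock": time; "joint_pos": joint angles; "joint_velocities": joint speeds; "tau": joint torques, N m; "ee_pos": TCP position; "tool_rot": TCP orientation; "contact_force": force on the tool from outside, world axes, zero at the start; "moment": the same for the moment, N m; "gripper_width": finger opening in m; "finger_force": force on a finger pad.
Only numpy, scipy, OpenCV 4.12 (cv2) and the standard library are available. Lean on these libraries where they do the work, as an engineer would, in place of code of your own. Each camera call takes 0.05 s, during which the arm holds its last target. There are 200 camera calls.

## Task

Take the orange-capped specimen tube out of the upright green rack and put it fully home, bottomed, in a well of the leaning metal conditioning block, then let go of it. Two of the block's three wells have a broken specimen stub stuck deep inside, out of sight, so feel for it: where the tube stops about 2 cm short, draw it out and try another well. Leave the blue-capped tubes, the control pendant and the brass weight where they are.

Things in the scene. Friction and masses are not known exactly. Their poses are not given: they have to be found in the camera images.
- tube: clear specimen tube with an orange cap, the one to move: 16 mm diameter, 120 mm long overall, about 35 g, foot chamfered 3 mm. The cap is 20 mm in diameter and covers the top 22 mm (98 to 120 mm from the origin). Origin at the centre of the foot, z along the tube towards the cap. It starts upright in a hole of the rack (any of the three), 50 mm deep in it
- rack: fixed green upright rack, 60 x 200 x 60 mm, three 18.5 mm holes 65 mm apart along its y, 50 mm deep (hole floors 10 mm above the table); origin at the centre of its underside, z up
- carrier: fixed stand of the leaning block: dark base plate 130 x 215 x 12 mm with blue supports to 67 mm high; origin on the table under the block, z up. It carries an aluminium block 46 x 195 x 70 mm with three wells in a row along y, 65 mm apart, leaning 30 degrees so that the wells' mouths point up and towards the stand's -x side (the robot's side)
- wells_hole0 (a point): middle of a well mouth on the sloping top face of the leaning block; z points out of the well along its axis (30 deg from vertical), x up the slope, y along the row. 18.5 mm wide, 2 mm chamfer, 60 mm deep along -z when clear. Two of the three wells hold a stub that stops a tube 22 mm short of the floor; which two differs each time
- wells_hole1 (a point): middle of a well mouth on the sloping top face of the leaning block; z points out of the well along its axis (30 deg from vertical), x up the slope, y along the row. 18.5 mm wide, 2 mm chamfer, 60 mm deep along -z when clear. Two of the three wells hold a stub that stops a tube 22 mm short of the floor; which two differs each time
- wells_hole2 (a point): middle of a well mouth on the sloping top face of the leaning block; z points out of the well along its axis (30 deg from vertical), x up the slope, y along the row. 18.5 mm wide, 2 mm chamfer, 60 mm deep along -z when clear. Two of the three wells hold a stub that stops a tube 22 mm short of the floor; which two differs each time
- blue_a: same tube as tube (16 mm diameter, 120 mm tall, 20 mm cap) but with a blue cap, a bystander; stands in a rack hole; origin at the centre of its foot, z up along it
- blue_b: same tube as tube (16 mm diameter, 120 mm tall, 20 mm cap) but with a blue cap, a bystander; stands in a rack hole; origin at the centre of its foot, z up along it
- pendant: cream control pendant lying on the table, a bystander, 100 x 75 x 30 mm; origin at the centre of its underside
- weight: brass calibration weight, a bystander, 40 mm diameter, 52 mm tall; origin at the centre of its underside, z up

How it is judged:
By the outcome, as a careful person would: the job done as asked, in the order asked, and still so for the second after the job is handed in, with the robot touching nothing.
It also fails if it takes over 51 s, if anything falls off the work surface, if the arm or the gripper's body presses on something with over 40 N, if the wrist force passes 120 N, or if a joint passes its speed limit or range.

## Working session

There is one attempt and no reset: what is moved stays moved. The work goes in short steps, Python scripts to look and compute and a tool call to move; the robot and the scene stay as the last step left them, time stands still between calls to the robot, and variables do not carry over. Pictures are saved under pics/ and viewed, at most 10 in all, crops included, and the job is handed in when it is done.

Besides the shell and the picture viewer there is one more tool, called by a JSON object that holds its "fn" and its "kwargs". jog_arm: Moves the arm, as the interface text tells. Its arguments: {"type":"object","properties":{"motion":{"type":"array","items":{"type":"object","properties":{"offset":{"type":"array","items":{"type":"number"}},"yaw":{"type":"number"}}}},"claw":{"type":"number"},"newtons":{"type":"number"}},"required":["motion"]}

```bash
mkdir -p pics; cat >h.py <<'E'
import numpy as np,cv2
from plant import ctrl
from scipy.spatial.transform import Rotation as R
def world(s,c,r,z=None):
    K=s["camera_matrix"];E=s["extrinsics"]
    c=np.asarray(c,float);r=np.asarray(r,float)
    z=s["z_map"][r.astype(int),c.astype(int)] if z is None else z
    p=np.stack([(c-K[0,2])/K[0,0]*z,-(r-K[1,2])/K[1,1]*z,-z],-1)
    return (p-E[:3,3])@E[:3,:3]
def proj(s,P):
    K=s["camera_matrix"];E=s["extrinsics"]
    q=np.atleast_2d(P)@E[:3,:3].T+E[:3,3]; z=-q[:,2]
    return np.stack([K[0,0]*q[:,0]/z+K[0,2],-K[1,1]*q[:,1]/z+K[1,2]],-1)
E
python3 - <<'E'
from h import *
print(ctrl.grip_depth); st=ctrl.state(); print(st)
for n in("scene","top"):
    s=ctrl.snapshot(n); cv2.imwrite(f"pics/{n}0.png",s["frame"]); np.savez(f"{n}0.npz",**s)
    print(n,s["camera_matrix"].tolist(),s["extrinsics"].round(3).tolist())
    for t in("tube","rack","carrier","wells_hole0","blue_a","pendant","weight"):
        for d in ctrl.masks_of(n,t)[:4]:
            r,c=np.nonzero(d["pixels"]&(s["z_map"]>0))
            if len(r)==0: continue
            W=world(s,c,r)
            print(n,t,round(d["p"],2),np.round(d["location"]),np.median(W,0).round(3),np.percentile(W,2,0).round(3),np.percentile(W,98,0).round(3))
E
```

```text
0.0187
{'clock': 0.0, 'joint_pos': array([-1.28799262e+00,  2.60697394e-01, -1.39390897e-01,  1.17267591e+00,
       -1.50777527e-05,  1.57079977e+00]), 'joint_velocities': array([ 1.37957534e-03,  6.67722262e-04,  1.14453731e-03, -3.81691704e-05,
        1.85624801e-03,  1.03373348e-03]), 'tau': array([-1.84398508e-03, -4.05675530e+01,  2.53924048e+01,  1.86956010e-02,
       -1.29569967e-04,  2.58295060e-06]), 'ee_pos': array([ 0.14630604, -0.50349254,  0.23044962]), 'tool_rot': array([-3.10831173e+00, -4.42468560e-01,  4.58805344e-04]), 'contact_force': array([ 0.82850099, -0.00159669, -0.01944318]), 'moment': array([ 0.02954543, -0.02215369, -0.02915075]), 'finger_force': 0.0, 'gripper_width': 0.08539895522443558}
scene [[423.7028809510602, 0.0, 318.3883098797792], [0.0, 423.7028809510602, 202.80967083406694], [0.0, 0.0, 1.0]] [[-0.476, 0.879, 0.009, 0.304], [-0.721, -0.397, 0.568, 0.408], [0.503, 0.264, 0.823, -1.255], [0.0, 0.0, 0.0, 1.0]]
scene tube 0.58 [424. 208.] [0.55  0.192 0.109] [0.532 0.183 0.058] [0.554 0.201 0.131]
scene rack 0.7 [418. 225.] [0.569 0.2   0.058] [0.51
[... 1042 characters left out ...]
541 0.178 0.061] [0.514 0.092 0.028] [0.574 0.284 0.064]
top rack 0.47 [316. 131.] [0.801 0.021 0.03 ] [ 0.754 -0.022  0.002] [0.856 0.063 0.034]
top carrier 0.91 [400. 242.] [ 0.549 -0.149  0.059] [ 0.493 -0.253  0.011] [ 0.62  -0.046  0.094]
top wells_hole0 0.68 [402. 252.] [ 0.539 -0.151  0.079] [ 0.505 -0.243  0.042] [ 0.579 -0.055  0.095]
top blue_a 0.74 [185. 247.] [0.541 0.251 0.119] [0.534 0.247 0.055] [0.55  0.262 0.133]
top blue_a 0.58 [256. 242.] [0.547 0.123 0.13 ] [0.539 0.117 0.057] [0.556 0.135 0.133]
top pendant 0.8 [318. 129.] [0.802 0.019 0.03 ] [ 0.754 -0.02   0.015] [0.853 0.06  0.034]
top weight 0.86 [312. 179.] [0.692 0.023 0.038] [0.679 0.005 0.002] [0.713 0.041 0.055]
```

View pics/scene0.png

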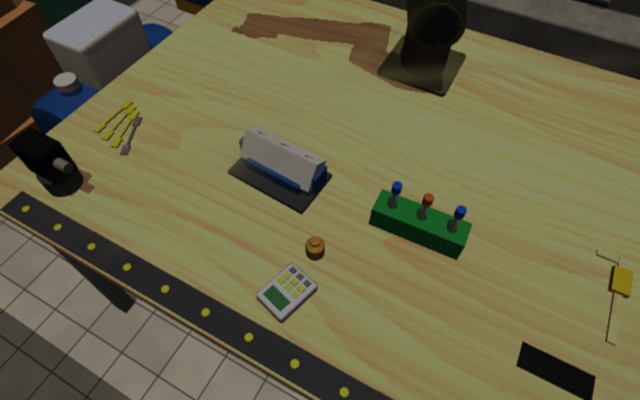

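View pics/top0.png

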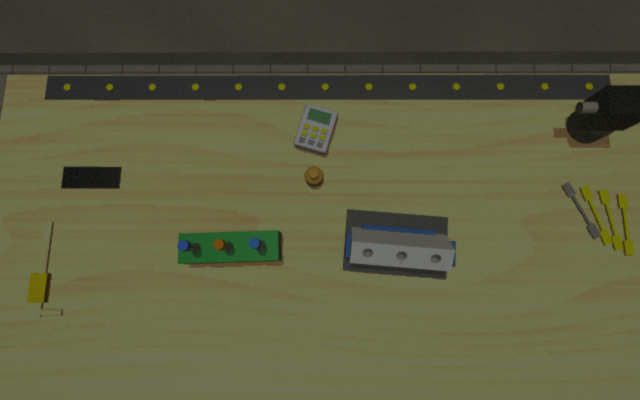

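```bash
python3 - <<'E'
from h import *
for n in("top","scene"):
    s=dict(np.load(f"{n}0.npz")); hsv=cv2.cvtColor(s["frame"],cv2.COLOR_BGR2HSV)
    r,c=np.mgrid[0:400,0:640]; W=world(s,c,r)
    # caps
    m=(W[...,2]>.122)&(W[...,2]<.14)&(W[...,0]>.45)&(W[...,0]<.62)&(W[...,1]>.05)&(W[...,1]<.32)
    k,l,stt,cen=cv2.connectedComponentsWithStats(m.astype(np.uint8))
    for i in range(1,k):
        if stt[i,4]>10:
            P=W[l==i]; print(n,"cap",stt[i,4],P.min(0).round(4),P.max(0).round(4),world(s,cen[i][0],cen[i][1],np.median(s["z_map"][l==i])).round(4),hsv[l==i].mean(0).round())
    d=ctrl.masks_of(n,"wells_hole0")[0]["pixels"]
    # block top face points: bright, plane
    Q=W[d]; rng=np.random.default_rng(0); best=None
    for _ in range(500):
        a=Q[rng.choice(len(Q),3,False)]; nn=np.cross(a[1]-a[0],a[2]-a[0]); L=np.linalg.norm(nn)
        if L<1e-5: continue
        nn/=L; nn*=np.sign(nn[2])
        if abs(nn[2]-.866)>.1 : continue
        t=abs((Q-a[0])@nn)<.0015
        if best is None or t.sum()>best.sum(): best=t
    I=Q[best]; cc=I.mean(0); nn=np.linalg.svd(I-cc)[2][2]; nn*=np.sign(nn[2])
    yaw=np.arctan2(-nn[1],-nn[0]); print(n,"plane",len(Q),best.sum(),nn.round(3),"tilt",np.degrees(np.arccos(nn[2])).round(1),"yaw",np.degrees(yaw).round(2))
    ey=np.array([-np.sin(yaw),np.cos(yaw),0]); ex=np.cross(ey,nn)
    inl=d&(abs((W-cc)@nn)<.002); big=cv2.morphologyEx(inl.astype(np.uint8),cv2.MORPH_CLOSE,np.ones((5,5)))
    U=np.stack([(W[inl]-cc)@ex,(W[inl]-cc)@ey],-1)
    (bc,wh,an)=cv2.minAreaRect((U*1000).astype(np.float32)); print("rect",np.round(bc,1),np.round(wh,1),round(an,2),"centre",(cc+bc[0]/1000*ex+bc[1]/1000*ey).round(4))
    # holes: dark pixels within mask -> ray-plane with face plane
    g=cv2.cvtColor(s["frame"],cv2.COLOR_BGR2GRAY); 
    thr=np.median(g[inl]); K=cv2.convexHull(np.argwhere(inl)[:,::-1].astype(np.int32)); hm=np.zeros((400,640),np.uint8); cv2.fillConvexPoly(hm,K,1); hm=cv2.erode(hm,np.ones((5,5)))
    dark=((g<thr*.75)&(hm>0)).astype(np.uint8); k,l,stt,cen=cv2.connectedComponentsWithStats(dark)
    o=-s["extrinsics"][:3,:3].T@s["extrinsics"][:3,3]
    for i in range(1,k):
        if stt[i,4]>4:
            v=world(s,cen[i][0],cen[i][1],1.)-o; print("hole",stt[i,4],cen[i].round(1),(o+v*((cc-o)@nn)/(v@nn)).round(4))
s=dict(np.load("top0.npz")); f=s["frame"][215:285,330:470]; cv2.imwrite("pics/crop.png",cv2.resize(f,None,fx=5,fy=5,interpolation=0))
E
```

```text
top cap 104 [0.536  0.182  0.1222] [0.5542 0.2012 0.1346] [0.5447 0.1904 0.1308] [ 18. 206. 100.]
top cap 98 [0.5382 0.117  0.1225] [0.5565 0.1353 0.1342] [0.5471 0.1257 0.131 ] [106. 156. 105.]
top cap 106 [0.5324 0.2466 0.1224] [0.5522 0.2663 0.1339] [0.5423 0.255  0.1304] [107. 158. 101.]
top plane 3614 1665 [-0.497  0.037  0.867] tilt 29.9 yaw -4.3
rect [-0.3 -0.5] [ 47.7 195.6] 0.04 centre [ 0.5268 -0.1486  0.084 ]
hole 54 [367.3 251.9] [ 0.5346 -0.0833  0.0856]
hole 56 [401.5 254.9] [ 0.5292 -0.1484  0.0854]
hole 55 [435.9 257.7] [ 0.5243 -0.2134  0.0854]
scene cap 82 [0.537  0.118  0.1221] [0.5572 0.1363 0.1332] [0.5489 0.1275 0.1283] [109. 182. 102.]
scene cap 86 [0.5359 0.1823 0.1222] [0.5544 0.2014 0.132 ] [0.5466 0.192  0.1282] [ 12. 211. 113.]
scene cap 92 [0.5327 0.2472 0.1221] [0.5533 0.266  0.1323] [0.5442 0.2567 0.1286] [110. 186. 102.]
scene plane 2712 575 [-0.506  0.039  0.862] tilt 30.5 yaw -4.39
rect [-1.5 -3.3] [ 50.6 192.5] 0.26 centre [ 0.5257 -0.1457  0.0823]
```

View pics/crop.png

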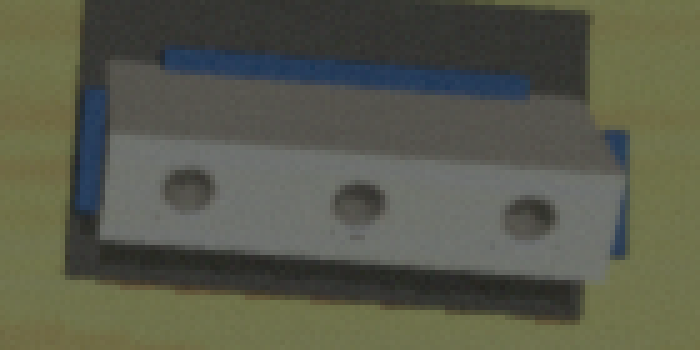

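{"fn": "jog_arm", "kwargs": {"motion": [{"offset": [4, 0, 0], "yaw": 8}], "claw": 0.45}}

```text
clock: 1.0
ee_pos: [0.1824, -0.4941, 0.2314]
tool_rot: [3.134, 0.211, -0.003]
contact_force: [0.4, 0.4, -0.4]
gripper_width: 0.0731
finger_force: 0.0
```

```bash
cat >>h.py <<'E'
def show():
    s=ctrl.state(); M=R.from_rotvec(s["tool_rot"]).as_matrix()
    print(round(s["clock"],2),"ee",s["ee_pos"].round(4),"q",s["joint_pos"].round(2),"xang",np.degrees(np.arctan2(M[1,0],M[0,0])).round(2),"zt",M[:,2].round(3),"F",s["contact_force"].round(1),"M",s["moment"].round(2),"w",s["gripper_width"].round(4),s["finger_force"].round(1)); return s,M
def goto(P):
    s,M=show(); print("offset cm",((np.array(P)-s["ee_pos"])@M*100).round(2))
E
python3 -c "from h import *;show()"
```

```text
Traceback (most recent call last):
  File "h.py", line 16, in show
    print(round(s["clock"],2),"ee",s["ee_pos"].round(4),"q",s["joint_pos"].round(2),"xang",np.degrees(np.arctan2(M[1,0],M[0,0])).round(2),"zt",M[:,2].round(3),"F",s["contact_force"].round(1),"M",s["moment"].round(2),"w",s["gripper_width"].round(4),s["finger_force"].round(1)); return s,M
                                                                                                                                                                                                                            ^^^^^^^^^^^^^^^^^^^^^^^^
AttributeError: 'float' object has no attribute 'round'
```

```bash
sed -i 's/s\["gripper_width"\].round(4),s\["finger_force"\].round(1)/round(s["gripper_width"],4),round(s["finger_force"],1)/' h.py
python3 -c "from h import *;show()"
```

```text
1.0 ee [ 0.1824 -0.4941  0.2314] q [-1.22  0.26 -0.13  1.17 -0.    1.79] xang 7.7 zt [-0.002 -0.001 -1.   ] F [ 0.4  0.4 -0.4] M [ 0.02 -0.03 -0.03] w 0.0731 0.0
```

{"fn": "jog_arm", "kwargs": {"motion": [{"offset": [2.3, -3.1, 0], "yaw": -8.4}, {"offset": [2.7, -2.8, 0], "yaw": -8.4}, {"offset": [3.1, -2.4, 0], "yaw": -8.4}, {"offset": [3.4, -1.9, 0], "yaw": -8.4}, {"offset": [3.6, -1.4, 0], "yaw": -8.4}]}}

```text
clock: 1.5
ee_pos: [0.275, -0.3192, 0.2314]
tool_rot: [2.841, 1.341, 0.0]
contact_force: [1.6, 0.1, 0.4]
gripper_width: 0.0384
finger_force: 0.0
```

{"fn": "jog_arm", "kwargs": {"motion": [{"offset": [3.8, -0.8, 0], "yaw": -8.4}, {"offset": [3.9, -0.3, 0], "yaw": -8.4}, {"offset": [3.9, 0.3, 0], "yaw": -8.4}, {"offset": [3.8, 0.9, 0], "yaw": -8.4}, {"offset": [3.6, 1.4, 0], "yaw": -8.4}]}}

```text
clock: 2.0
ee_pos: [0.3651, -0.1465, 0.2316]
tool_rot: [2.171, 2.27, 0.0]
contact_force: [1.1, -0.2, 0.2]
gripper_width: 0.0383
finger_force: 0.0
```

{"fn": "jog_arm", "kwargs": {"motion": [{"offset": [3.4, 1.9, 0], "yaw": -8.4}, {"offset": [3.1, 2.4, 0], "yaw": -8.4}, {"offset": [2.7, 2.8, 0], "yaw": -8.4}, {"offset": [2.2, 3.2, 0], "yaw": -8.4}, {"offset": [1.8, 3.5, 0], "yaw": -8.4}]}}

```text
clock: 2.5
ee_pos: [0.4546, 0.0272, 0.2315]
tool_rot: [1.213, 2.897, 0.0]
contact_force: [0.5, 0.2, 0.1]
gripper_width: 0.0382
finger_force: 0.0
```

{"fn": "jog_arm", "kwargs": {"motion": [{"offset": [1.2, 3.7, 0], "yaw": -8.4}, {"offset": [0.7, 3.8, 0], "yaw": -8.4}, {"offset": [0.1, 3.9, 0], "yaw": -8.4}, {"offset": [-0.5, 3.8, 0], "yaw": -8.4}, {"offset": [-1.0, 3.7, 0], "yaw": -8.4}]}}

```text
clock: 3.0
ee_pos: [0.5439, 0.1985, 0.2313]
tool_rot: [0.094, 3.14, -0.0]
contact_force: [1.3, -0.3, -0.2]
gripper_width: 0.0382
finger_force: 0.0
```

```bash
python3 -c "from h import *;goto([.5455,.1915,.17])"
```

```text
3.0 ee [0.5439 0.1985 0.2313] q [ 0.35  0.35 -0.    1.21 -0.    0.41] xang 176.56 zt [ 0. -0. -1.] F [ 1.3 -0.3 -0.2] M [-0.02 -0.03  0.02] w 0.0382 0.0
offset cm [-0.2  -0.69  6.13]
```

{"fn": "jog_arm", "kwargs": {"motion": [{"offset": [-0.2, -0.7, 3.1], "yaw": 0.9}, {"offset": [0, 0, 3.0], "yaw": 0}, {"offset": [0, 0, 3.5], "yaw": 0}, {"offset": [0, 0, 3.5], "yaw": 0}]}}

```text
clock: 3.4
ee_pos: [0.5451, 0.1901, 0.0993]
tool_rot: [0.128, 3.138, 0.001]
contact_force: [-0.0, 0.0, 0.2]
gripper_width: 0.0382
finger_force: 0.0
```

```bash
python3 - <<'E'
from h import *
s=ctrl.snapshot("scene");goto([.5455,.1915,.1])
f=s["frame"][120:280,330:520]; cv2.imwrite("pics/g1.png",cv2.resize(f,None,fx=3.5,fy=3.5))
E
```

```text
3.45 ee [0.5409 0.1886 0.0933] q [ 0.34  0.44 -0.25  0.89  0.    0.42] xang 175.31 zt [-0.009 -0.003 -1.   ] F [-1.6 -0.2 -3.2] M [-0.05  0.06  0.  ] w 0.0382 0.0
offset cm [-0.43  0.32 -0.68]
```

View pics/g1.png

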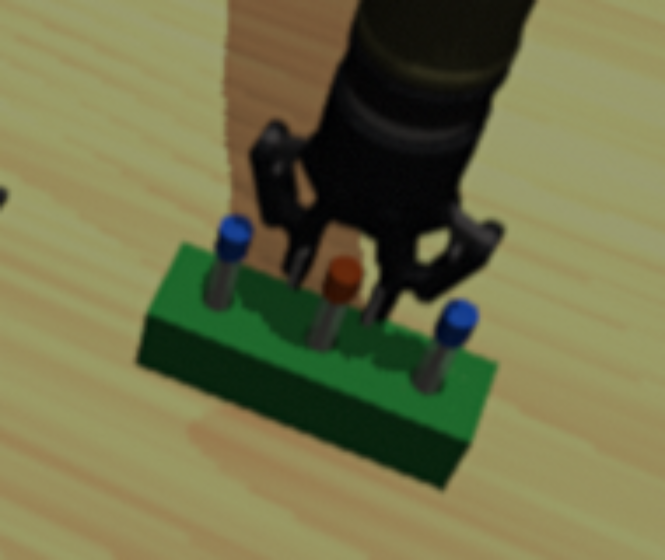

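{"fn": "jog_arm", "kwargs": {"motion": [{"offset": [0, 0, 0], "yaw": 0}, {"offset": [0, 0, 0], "yaw": 0}]}}

```text
clock: 3.65
ee_pos: [0.5458, 0.1901, 0.1017]
tool_rot: [0.129, 3.137, 0.001]
contact_force: [0.0, 0.6, 0.3]
gripper_width: 0.0382
finger_force: 0.0
```

```bash
python3 -c "from h import *;goto([.5455,.1915,.1])"
```

```text
3.65 ee [0.5458 0.1901 0.1017] q [ 0.34  0.43 -0.24  0.9  -0.    0.42] xang 175.3 zt [ 0.002  0.001 -1.   ] F [0.  0.6 0.3] M [ 0.02 -0.07 -0.02] w 0.0382 0.0
offset cm [0.04 0.13 0.17]
```

{"fn": "jog_arm", "kwargs": {"motion": [{"offset": [0, 0.1, 0.2], "yaw": 0}, {"offset": [0, 0, 0], "yaw": 0}, {"offset": [0, 0, 0], "yaw": 0}, {"offset": [0, 0, 0], "yaw": 0}], "claw": 0, "newtons": 25}}

```text
clock: 4.05
ee_pos: [0.5466, 0.1915, 0.1004]
tool_rot: [0.129, 3.135, 0.003]
contact_force: [-0.5, 0.6, 5.7]
gripper_width: 0.019
finger_force: 24.7
```

```bash
python3 -c "from h import *;show()"
```

```text
4.05 ee [0.5466 0.1915 0.1004] q [ 0.34  0.43 -0.24  0.9   0.    0.42] xang 175.3 zt [ 0.004  0.002 -1.   ] F [-0.5  0.6  5.7] M [0.02 0.04 0.02] w 0.019 24.7
```

{"fn": "jog_arm", "kwargs": {"motion": [{"offset": [0, 0, -2], "yaw": 0}, {"offset": [0, 0, -3], "yaw": 0}, {"offset": [0, 0, -3], "yaw": 0}, {"offset": [0, 0, -3], "yaw": 0}, {"offset": [0, -2, 0], "yaw": 0}]}}

```text
clock: 4.55
ee_pos: [0.5463, 0.1732, 0.2133]
tool_rot: [0.124, 3.13, 0.006]
contact_force: [0.6, -0.6, -0.2]
gripper_width: 0.019
finger_force: 24.7
```

{"fn": "jog_arm", "kwargs": {"motion": [{"offset": [-0.2, -4, 0], "yaw": 0}, {"offset": [-0.2, -4, 0], "yaw": 0}, {"offset": [-0.2, -4, 0], "yaw": 0}, {"offset": [-0.2, -4, 0], "yaw": 0}, {"offset": [-0.1, -3.5, 0], "yaw": 0}]}}

```text
clock: 5.05
ee_pos: [0.5359, -0.026, 0.2087]
tool_rot: [0.129, 3.138, -0.0]
contact_force: [0.4, 0.3, -0.0]
gripper_width: 0.0191
finger_force: 27.2
```

{"fn": "jog_arm", "kwargs": {"motion": [{"offset": [-0.1, -3, 0], "yaw": 0}, {"offset": [-0.1, -2, 0], "yaw": 0}, {"offset": [0, -1, 0], "yaw": 0}, {"offset": [0, 0, 0], "yaw": 0}, {"offset": [0, 0, 0], "yaw": 0}]}}

```text
clock: 5.55
ee_pos: [0.5333, -0.0835, 0.2084]
tool_rot: [-0.128, -3.139, -0.001]
contact_force: [0.1, 0.5, -0.5]
gripper_width: 0.0192
finger_force: 27.1
```

```bash
python3 - <<'E'
from h import *
goto([.5345,-.0835,.19])
for n in("top","scene"):
    s=ctrl.snapshot(n); np.savez(f"{n}1.npz",**s)
    p=ctrl.state()["ee_pos"]; c=proj(s,p)[0].astype(int)
    f=s["frame"][c[1]-60:c[1]+60,c[0]-80:c[0]+80]; cv2.imwrite(f"pics/l_{n}.png",cv2.resize(f,None,fx=4,fy=4))
a=cv2.imread("pics/l_top.png");b=cv2.imread("pics/l_scene.png"); cv2.imwrite("pics/l.png",cv2.resize(np.hstack([a,b]),(800,300)))
E
```

```text
5.55 ee [ 0.5333 -0.0835  0.2084] q [-0.16  0.3  -0.15  1.13  0.   -0.07] xang 175.32 zt [-0.     0.001 -1.   ] F [ 0.1  0.5 -0.5] M [-0.02  0.05 -0.02] w 0.0192 27.1
offset cm [-0.12  0.01  1.84]
```

View pics/l.png

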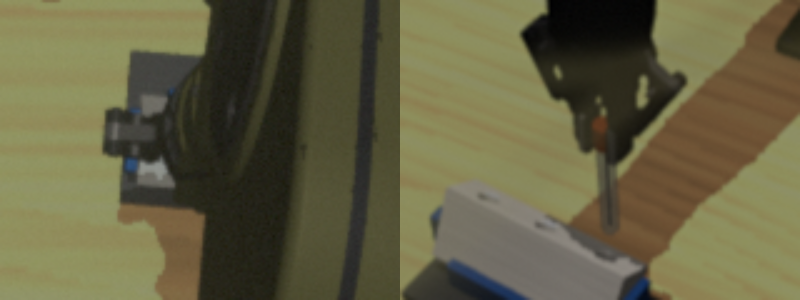

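```bash
python3 - <<'E'
from h import *
s=dict(np.load("scene1.npz")); r,c=np.mgrid[0:400,0:640]; W=world(s,c,r)
m=(abs(W[...,0]-.533)<.03)&(abs(W[...,1]+.0835)<.03)&(W[...,2]>.1)&(W[...,2]<.225)
P=W[m]
for a in np.arange(.11,.22,.01):
    k=abs(P[:,2]-a)<.005
    if k.any(): print(a.round(3),k.sum(),P[k].mean(0).round(4),np.ptp(P[k],0).round(4))
print(proj(s,[[.5333,-.0835,.118],[.5333,-.0835,.2084]]), P[:,2].min())
E
```

```text
0.12 8 [ 0.5352 -0.0744  0.1225] [0.0054 0.011  0.0058]
0.13 28 [ 0.535  -0.0759  0.1297] [0.0126 0.0161 0.0092]
0.14 26 [ 0.5346 -0.0762  0.1397] [0.0119 0.0133 0.0091]
0.15 29 [ 0.5348 -0.0761  0.1502] [0.0144 0.014  0.0096]
0.16 25 [ 0.5357 -0.0764  0.1608] [0.0095 0.0103 0.0093]
0.17 24 [ 0.5359 -0.0781  0.1706] [0.0092 0.015  0.0079]
0.18 29 [ 0.5354 -0.0777  0.1797] [0.0098 0.014  0.0081]
0.19 28 [ 0.5355 -0.0779  0.1899] [0.0118 0.0117 0.0093]
0.2 23 [ 0.5366 -0.0795  0.1991] [0.007  0.0152 0.0093]
0.21 30 [ 0.5392 -0.0822  0.2109] [0.0146 0.0356 0.0092]
[[308.00812778 145.45513872]
 [307.50556187 114.36967757]] 0.11912965655917727
```

```bash
python3 - <<'E'
from h import *
s=dict(np.load("scene1.npz")); r,c=np.mgrid[0:400,0:640]; W=world(s,c,r)
m=(abs(W[...,0]-.533)<.03)&(abs(W[...,1]+.0835)<.03)&(W[...,2]>.1)&(W[...,2]<.235)
for y in range(98,150,2):
    k=np.nonzero(m[y])[0]
    if len(k): print(y,k.min(),k.max(),k.mean().round(1),end=" | ")
for z in(.118,.16,.2,.21,.22): print(proj(s,[.5333,-.0835,z]).round(1))
E
```

```text
100 307 307 307.0 | 104 297 309 301.8 | 106 297 304 300.5 | 108 297 320 305.8 | 110 298 319 307.4 | 112 299 319 309.0 | 114 300 319 310.2 | 116 306 317 311.5 | 118 306 315 310.5 | 120 306 313 309.5 | 122 306 313 309.5 | 124 306 313 309.5 | 126 306 313 309.5 | 128 306 313 309.5 | 130 307 313 310.0 | 132 307 313 310.0 | 134 307 314 310.5 | 136 307 314 310.5 | 138 307 314 310.5 | 140 307 314 310.5 | 142 307 314 310.5 | 144 308 314 311.0 | 146 309 313 311.0 | [[308.  145.5]]
[[307.8 131.7]]
[[307.6 117.5]]
[[307.5 113.8]]
[[307.4 110. ]]
```

```bash
python3 - <<'E'
from h import *
H=np.array([[.533,-.0835,.0845],[.528,-.1485,.0845],[.523,-.2133,.0845]])
for n in("scene0","scene1","top0"):
    s=dict(np.load(n+".npz")); g=cv2.cvtColor(s["frame"],cv2.COLOR_BGR2GRAY).astype(float)
    for h,p in zip(H,proj(s,H)):
        x,y=p.round().astype(int); w=g[y-7:y+8,x-10:x+11]; 
        bg=np.median(w); d=np.clip(bg*.85-w,0,None); rr,cc=np.mgrid[y-7:y+8,x-10:x+11]
        k=(abs(rr-p[1])<5)&(abs(cc-p[0])<8); d=d*k
        print(n,p.round(1),(d*cc).sum()/d.sum()-p[0],(d*rr).sum()/d.sum()-p[1])
s=dict(np.load("scene1.npz"));p=proj(s,H)[0].astype(int)
f=s["frame"][90:180,260:360]; cv2.imwrite("pics/hs.png",cv2.resize(f,None,fx=6,fy=6,interpolation=cv2.INTER_CUBIC)*2)
E
```

```text
scene0 [308.2 155.6] -2.095497218248454 0.03348809057226276
scene0 [284.3 143.6] -1.9535701560179746 0.037366692784928546
scene0 [261.3 132.1] -1.7161684980715108 0.21055391515176325
scene1 [308.2 155.6] 1.2978775177007265 -2.1403089185774604
scene1 [284.3 143.6] 2.345151532228158 -0.9285735459715454
scene1 [261.3 132.1] -1.7460805215318942 0.2128999562074796
top0 [367.4 252.7] 0.10777018020922924 -1.0734069789910166
top0 [401.5 255.6] 0.26710741003768135 -1.034318542857278
top0 [435.7 258.4] 0.3255677415447735 -0.9732008377741295
```

View pics/hs.png

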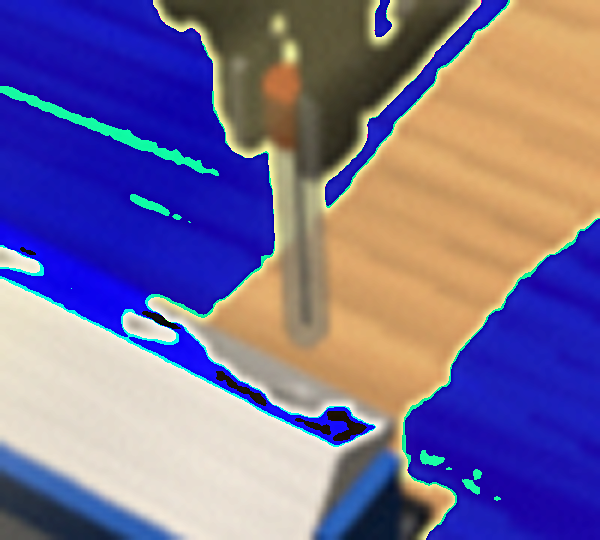

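{"fn": "jog_arm", "kwargs": {"motion": [{"offset": [-0.2, -0.5, 1.5], "yaw": 0}, {"offset": [0, 0, 1.6], "yaw": 0}, {"offset": [0, 0, 0], "yaw": 0}]}}

```text
clock: 5.95
ee_pos: [0.5333, -0.088, 0.1754]
tool_rot: [-0.126, -3.135, -0.001]
contact_force: [0.6, -0.6, 0.0]
gripper_width: 0.0195
finger_force: 27.1
```

{"fn": "jog_arm", "kwargs": {"motion": [{"offset": [0, 0, 0.3], "yaw": 0}, {"offset": [0, 0, 0], "yaw": 0}]}}

```text
clock: 6.15
ee_pos: [0.5351, -0.0888, 0.1746]
tool_rot: [0.127, 3.139, 0.0]
contact_force: [-0.1, -0.4, 0.4]
gripper_width: 0.0193
finger_force: 27.1
```

{"fn": "jog_arm", "kwargs": {"motion": [{"offset": [0, 0, 0.2], "yaw": 0}, {"offset": [0, 0, 0], "yaw": 0}]}}

```text
clock: 6.35
ee_pos: [0.535, -0.0891, 0.1727]
tool_rot: [0.128, 3.139, 0.0]
contact_force: [-0.6, 0.2, 0.0]
gripper_width: 0.019
finger_force: 27.2
```

{"fn": "jog_arm", "kwargs": {"motion": [{"offset": [0, 0, 0.2], "yaw": 0}, {"offset": [0, 0, 0], "yaw": 0}]}}

```text
clock: 6.55
ee_pos: [0.5347, -0.0892, 0.1702]
tool_rot: [-0.129, -3.139, -0.0]
contact_force: [-0.7, -1.0, -0.1]
gripper_width: 0.0193
finger_force: 27.2
```

```bash
python3 - <<'E'
from h import *
s=ctrl.snapshot("scene");show(); np.savez("scene2.npz",**s)
f=s["frame"][90:180,260:360].astype(float)*1.8; cv2.imwrite("pics/in1.png",cv2.resize(np.clip(f,0,255).astype(np.uint8),None,fx=6,fy=6,interpolation=cv2.INTER_CUBIC))
r,c=np.mgrid[0:400,0:640]; W=world(s,c,r)
m=(abs(W[...,0]-.533)<.03)&(abs(W[...,1]+.0835)<.03)&(W[...,2]>.1)&(W[...,2]<.17);P=W[m]
A=np.c_[P[:,2]-.13,np.ones(len(P))]; print(np.linalg.lstsq(A,P[:,:2],rcond=None)[0].round(4))
E
```

```text
6.6 ee [ 0.5348 -0.0892  0.1702] q [-0.17  0.32 -0.21  1.04  0.   -0.08] xang 175.3 zt [-0.  0. -1.] F [-0.2  0.4  0.4] M [ 0.14  0.12 -0.02] w 0.0189 27.2
[[ 0.0374 -0.0677]
 [ 0.5362 -0.0832]]
```

View pics/in1.png

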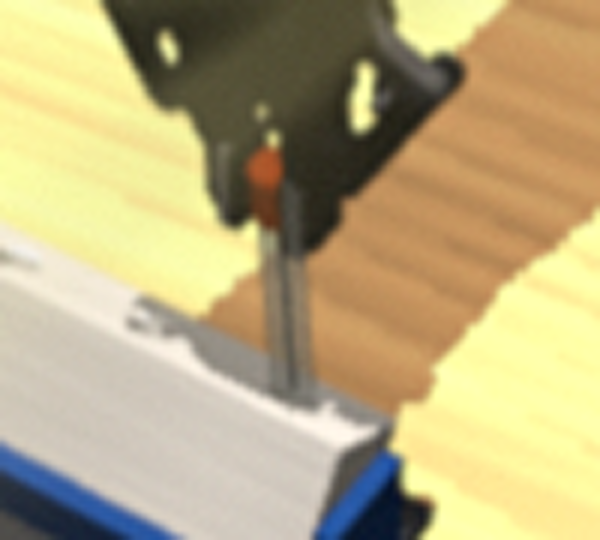

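{"fn": "jog_arm", "kwargs": {"motion": [{"offset": [0, 0, 0.2], "yaw": 0}, {"offset": [0, 0, 0], "yaw": 0}]}}

```text
clock: 6.8
ee_pos: [0.5347, -0.0893, 0.168]
tool_rot: [-0.129, -3.138, -0.0]
contact_force: [-0.8, 1.2, -0.1]
gripper_width: 0.0191
finger_force: 27.2
```

{"fn": "jog_arm", "kwargs": {"motion": [{"offset": [0, 0, 0.2], "yaw": 0}, {"offset": [0, 0, 0], "yaw": 0}]}}

```text
clock: 7.0
ee_pos: [0.5347, -0.0892, 0.166]
tool_rot: [-0.129, -3.138, -0.0]
contact_force: [-0.2, 1.0, -1.4]
gripper_width: 0.0196
finger_force: 27.3
```

```bash
python3 -c "from h import *;show()"
```

```text
7.0 ee [ 0.5347 -0.0892  0.166 ] q [-0.17  0.32 -0.22  1.03  0.   -0.08] xang 175.31 zt [-0.  0. -1.] F [-0.2  1.  -1.4] M [0.13 0.14 0.02] w 0.0196 27.3
```

{"fn": "jog_arm", "kwargs": {"motion": [{"offset": [0.4, 0, 0.03], "yaw": 0}, {"offset": [0.4, 0, 0.05], "yaw": 0}, {"offset": [0, 0, 0], "yaw": 0}], "newtons": 20}}

```text
clock: 7.3
ee_pos: [0.5273, -0.0882, 0.1659]
tool_rot: [0.128, 3.137, 0.002]
contact_force: [1.9, 1.3, -0.2]
gripper_width: 0.0189
finger_force: 26.8
```

{"fn": "jog_arm", "kwargs": {"motion": [{"offset": [0.4, 0, 0.05], "yaw": 0}, {"offset": [0.4, 0, 0.05], "yaw": 0}, {"offset": [0, 0, 0], "yaw": 0}]}}

```text
clock: 7.6
ee_pos: [0.5188, -0.0875, 0.1651]
tool_rot: [0.128, 3.138, 0.001]
contact_force: [1.4, 3.3, 3.9]
gripper_width: 0.0193
finger_force: 27.1
```

```bash
python3 - <<'E'
from h import *
s=ctrl.snapshot("scene");show()
f=s["frame"][90:180,260:360].astype(float)*1.8; cv2.imwrite("pics/in2.png",cv2.resize(np.clip(f,0,255).astype(np.uint8),None,fx=6,fy=6,interpolation=cv2.INTER_CUBIC))
r,c=np.mgrid[0:400,0:640]; W=world(s,c,r)
m=(abs(W[...,0]-.525)<.04)&(abs(W[...,1]+.0835)<.025)&(W[...,2]>.1)&(W[...,2]<.155);P=W[m]
A=np.c_[P[:,2]-.12,np.ones(len(P))]; print(len(P),np.linalg.lstsq(A,P[:,:2],rcond=None)[0].round(4))
E
```

```text
7.65 ee [ 0.5191 -0.0876  0.1651] q [-0.17  0.3  -0.26  1.01  0.   -0.09] xang 175.32 zt [ 0.001  0.001 -1.   ] F [0.9 2.6 4.9] M [ 0.87 -0.45  0.04] w 0.019 27.2
154 [[-0.1332 -0.0371]
 [ 0.5299 -0.0826]]
```

View pics/in2.png

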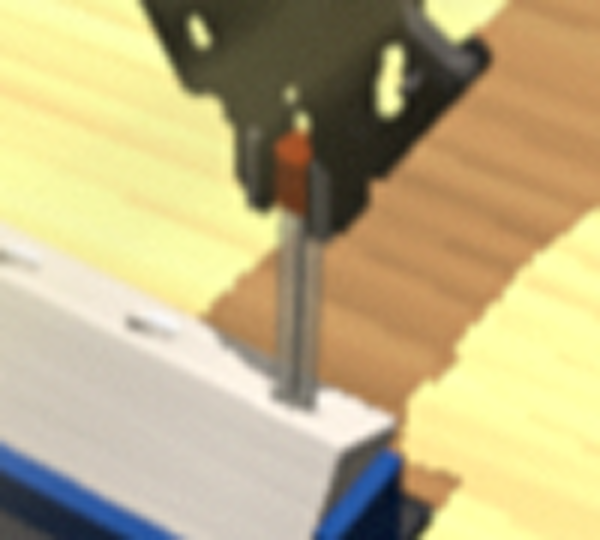

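{"fn": "jog_arm", "kwargs": {"motion": [{"offset": [0.5, 0.1, 0.08], "yaw": 0}, {"offset": [0.5, 0.1, 0.1], "yaw": 0}, {"offset": [0.5, 0, 0.1], "yaw": 0}, {"offset": [0, 0, 0], "yaw": 0}]}}

```text
clock: 8.05
ee_pos: [0.5026, -0.0847, 0.1612]
tool_rot: [-0.129, -3.137, 0.0]
contact_force: [1.6, 2.8, 1.7]
gripper_width: 0.0193
finger_force: 25.9
```

{"fn": "jog_arm", "kwargs": {"motion": [{"offset": [0.5, 0, 0.13], "yaw": 0}, {"offset": [0.5, 0, 0.15], "yaw": 0}, {"offset": [0.4, 0, 0.15], "yaw": 0}, {"offset": [0, 0, 0], "yaw": 0}]}}

```text
clock: 8.45
ee_pos: [0.489, -0.0835, 0.1569]
tool_rot: [-0.129, -3.137, -0.0]
contact_force: [0.9, 2.4, 0.9]
gripper_width: 0.0193
finger_force: 25.9
```

```bash
cat >>h.py <<'E'
def tilt(P0,z0=.1,z1=.15):
    s=ctrl.snapshot("scene"); r,c=np.mgrid[0:400,0:640]; W=world(s,c,r)
    m=(abs(W[...,0]-P0[0])<.04)&(abs(W[...,1]-P0[1])<.025)&(W[...,2]>z0)&(W[...,2]<z1);P=W[m]
    A=np.c_[P[:,2]-.12,np.ones(len(P))]; print(len(P),np.linalg.lstsq(A,P[:,:2],rcond=None)[0].round(4)); return s
E
python3 -c "from h import *;show();tilt((.515,-.083))"
```

```text
8.45 ee [ 0.489  -0.0835  0.1569] q [-0.17  0.26 -0.34  0.97 -0.   -0.09] xang 175.3 zt [-0.002  0.    -1.   ] F [0.9 2.4 0.9] M [ 0.53 -0.33  0.07] w 0.0193 25.9
164 [[-0.4448  0.0109]
 [ 0.5187 -0.0813]]
```

{"fn": "jog_arm", "kwargs": {"motion": [{"offset": [0.4, 0.1, 0.2], "yaw": 0}, {"offset": [0.4, 0.1, 0.2], "yaw": 0}, {"offset": [0.1, 0, 0.1], "yaw": 0}, {"offset": [0, 0, 0], "yaw": 0}]}}

```text
clock: 8.9
ee_pos: [0.4812, -0.081, 0.1523]
tool_rot: [-0.129, -3.139, 0.001]
contact_force: [1.0, 0.0, 1.0]
gripper_width: 0.0189
finger_force: 25.1
```

```bash
python3 -c "from h import *;show();tilt((.51,-.083))"
```

```text
8.9 ee [ 0.4812 -0.081   0.1523] q [-0.17  0.25 -0.37  0.95 -0.   -0.08] xang 175.3 zt [-0. -0. -1.] F [1. 0. 1.] M [ 0.14 -0.38  0.02] w 0.0189 25.1
172 [[-0.5278  0.0344]
 [ 0.5149 -0.0803]]
```

{"fn": "jog_arm", "kwargs": {"motion": [{"offset": [-0.25, 0, 0.43], "yaw": 0}, {"offset": [-0.25, 0, 0.43], "yaw": 0}, {"offset": [0, 0, 0], "yaw": 0}]}}

```text
clock: 9.25
ee_pos: [0.4866, -0.0814, 0.1429]
tool_rot: [-0.129, -3.138, -0.0]
contact_force: [2.0, 1.0, -1.0]
gripper_width: 0.0191
finger_force: 25.0
```

{"fn": "jog_arm", "kwargs": {"motion": [{"offset": [-0.25, 0, 0.43], "yaw": 0}, {"offset": [-0.25, 0, 0.43], "yaw": 0}, {"offset": [0, 0, 0], "yaw": 0}]}}

```text
clock: 9.55
ee_pos: [0.4915, -0.0817, 0.1344]
tool_rot: [-0.129, -3.138, -0.0]
contact_force: [1.8, 0.7, -1.4]
gripper_width: 0.0189
finger_force: 25.0
```

```bash
python3 -c "from h import *;show();tilt((.51,-.083),.09,.13)"
```

```text
9.55 ee [ 0.4915 -0.0817  0.1344] q [-0.16  0.28 -0.38  0.91 -0.   -0.08] xang 175.3 zt [-0.001  0.    -1.   ] F [ 1.8  0.7 -1.4] M [ 0.16 -0.6  -0.01] w 0.0189 25.0
172 [[-0.8544  0.0988]
 [ 0.5146 -0.0804]]
```

{"fn": "jog_arm", "kwargs": {"motion": [{"offset": [-0.25, 0, 0.43], "yaw": 0}, {"offset": [0, 0, 0], "yaw": 0}]}}

```text
clock: 9.8
ee_pos: [0.4939, -0.0819, 0.1304]
tool_rot: [-0.129, -3.139, 0.0]
contact_force: [2.0, 0.8, -0.1]
gripper_width: 0.0189
finger_force: 25.0
```

{"fn": "jog_arm", "kwargs": {"motion": [{"offset": [-0.25, 0, 0.43], "yaw": 0}, {"offset": [0, 0, 0], "yaw": 0}]}}

```text
clock: 10.0
ee_pos: [0.4965, -0.0821, 0.1261]
tool_rot: [-0.129, -3.139, -0.0]
contact_force: [2.6, 0.7, -0.4]
gripper_width: 0.0193
finger_force: 25.0
```

{"fn": "jog_arm", "kwargs": {"motion": [{"offset": [-0.15, 0, 0.26], "yaw": 0}, {"offset": [0, 0, 0], "yaw": 0}]}}

```text
clock: 10.2
ee_pos: [0.4979, -0.0822, 0.1237]
tool_rot: [-0.129, -3.139, -0.0]
contact_force: [1.5, 0.7, -0.1]
gripper_width: 0.0188
finger_force: 25.0
```

{"fn": "jog_arm", "kwargs": {"motion": [{"offset": [-0.15, 0, 0.26], "yaw": 0}, {"offset": [0, 0, 0], "yaw": 0}]}}

```text
clock: 10.4
ee_pos: [0.4994, -0.0823, 0.1211]
tool_rot: [-0.129, -3.139, -0.0]
contact_force: [2.3, 0.6, -0.2]
gripper_width: 0.0192
finger_force: 25.0
```

{"fn": "jog_arm", "kwargs": {"motion": [{"offset": [-0.15, 0, 0.26], "yaw": 0}, {"offset": [0, 0, 0], "yaw": 0}]}}

```text
clock: 10.6
ee_pos: [0.5009, -0.0825, 0.1185]
tool_rot: [-0.129, -3.139, -0.0]
contact_force: [2.7, 0.9, -0.6]
gripper_width: 0.0191
finger_force: 25.0
```

```bash
python3 -c "from h import *;show()"
```

```text
10.6 ee [ 0.5009 -0.0825  0.1185] q [-0.16  0.31 -0.38  0.88  0.   -0.08] xang 175.31 zt [-0.  0. -1.] F [ 2.7  0.9 -0.6] M [ 0.12 -0.56  0.06] w 0.0191 25.0
```

{"fn": "jog_arm", "kwargs": {"motion": [{"offset": [-0.2, 0, 0.35], "yaw": 0}, {"offset": [0, 0, 0], "yaw": 0}]}}

```text
clock: 10.8
ee_pos: [0.5029, -0.0826, 0.1149]
tool_rot: [-0.129, -3.139, -0.0]
contact_force: [2.0, 0.6, 0.4]
gripper_width: 0.0192
finger_force: 25.0
```

{"fn": "jog_arm", "kwargs": {"motion": [{"offset": [-0.2, 0, 0.35], "yaw": 0}, {"offset": [0, 0, 0], "yaw": 0}]}}

```text
clock: 11.0
ee_pos: [0.5049, -0.0828, 0.1113]
tool_rot: [-0.129, -3.139, -0.0]
contact_force: [2.3, 0.6, -1.4]
gripper_width: 0.0192
finger_force: 25.0
```

{"fn": "jog_arm", "kwargs": {"motion": [{"offset": [-0.1, 0, 0.17], "yaw": 0}, {"offset": [0, 0, 0], "yaw": 0}]}}

```text
clock: 11.2
ee_pos: [0.5059, -0.0829, 0.1099]
tool_rot: [-0.129, -3.139, -0.0]
contact_force: [1.6, 0.2, -0.1]
gripper_width: 0.0191
finger_force: 25.0
```

```bash
python3 -c "from h import *;show()"
```

```text
11.2 ee [ 0.5059 -0.0829  0.1099] q [-0.16  0.32 -0.38  0.86  0.   -0.08] xang 175.3 zt [-0.  0. -1.] F [ 1.6  0.2 -0.1] M [ 0.15 -0.49 -0.  ] w 0.0191 25.0
```

{"fn": "jog_arm", "kwargs": {"motion": [{"offset": [-0.1, 0, 0.17], "yaw": 0}, {"offset": [0, 0, 0], "yaw": 0}]}}

```text
clock: 11.4
ee_pos: [0.5068, -0.083, 0.1083]
tool_rot: [-0.129, -3.139, -0.0]
contact_force: [1.2, 2.1, 1.2]
gripper_width: 0.0192
finger_force: 25.0
```

{"fn": "jog_arm", "kwargs": {"motion": [{"offset": [-0.1, 0, 0.17], "yaw": 0}, {"offset": [0, 0, 0], "yaw": 0}]}}

```text
clock: 11.6
ee_pos: [0.5073, -0.083, 0.1069]
tool_rot: [-0.129, -3.138, 0.0]
contact_force: [-1.5, 1.2, 3.9]
gripper_width: 0.0192
finger_force: 25.4
```

```bash
python3 -c "from h import *;show()"
```

```text
11.6 ee [ 0.5073 -0.083   0.1069] q [-0.16  0.33 -0.39  0.86 -0.   -0.08] xang 175.3 zt [-0.001  0.    -1.   ] F [-1.5  1.2  3.9] M [ 0.22 -0.09  0.05] w 0.0192 25.4
```

{"fn": "jog_arm", "kwargs": {"motion": [{"offset": [-0.1, 0, 0.17], "yaw": 0}, {"offset": [0, 0, 0], "yaw": 0}]}}

```text
clock: 11.8
ee_pos: [0.5068, -0.083, 0.106]
tool_rot: [-0.129, -3.136, 0.0]
contact_force: [-5.7, 1.3, 14.2]
gripper_width: 0.0192
finger_force: 26.4
```

{"fn": "jog_arm", "kwargs": {"motion": [{"offset": [-0.1, 0, 0.17], "yaw": 0}, {"offset": [0, 0, 0], "yaw": 0}]}}

```text
clock: 12.0
ee_pos: [0.5066, -0.0831, 0.1051]
tool_rot: [-0.129, -3.134, 0.001]
contact_force: [-11.6, 1.3, 21.7]
gripper_width: 0.0188
finger_force: 27.4
```

```bash
python3 - <<'E'
from h import *
show(); s=ctrl.snapshot("scene")
f=s["frame"][90:180,260:360].astype(float)*1.8; cv2.imwrite("pics/in3.png",cv2.resize(np.clip(f,0,255).astype(np.uint8),None,fx=6,fy=6,interpolation=cv2.INTER_CUBIC))
E
```

```text
12.0 ee [ 0.5066 -0.0831  0.1051] q [-0.16  0.33 -0.39  0.86 -0.   -0.08] xang 175.29 zt [-0.004 -0.    -1.   ] F [-11.6   1.3  21.7] M [0.36 1.87 0.02] w 0.0188 27.4
```

View pics/in3.png

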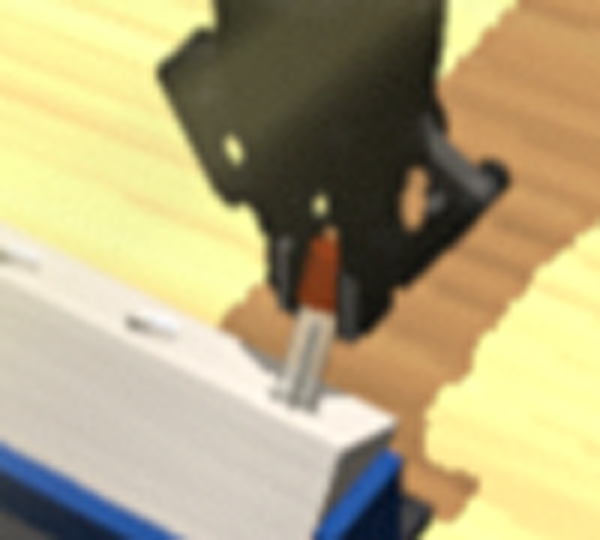

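{"fn": "jog_arm", "kwargs": {"motion": [{"offset": [0.15, 0, -0.26], "yaw": 0}, {"offset": [0, 0, 0], "yaw": 0}]}}

```text
clock: 12.25
ee_pos: [0.5076, -0.0832, 0.106]
tool_rot: [-0.129, -3.138, 0.001]
contact_force: [-1.6, 0.7, 4.6]
gripper_width: 0.0195
finger_force: 25.7
```

{"fn": "jog_arm", "kwargs": {"motion": [{"offset": [0, 0, 0], "yaw": 0}, {"offset": [0, 0, 0], "yaw": 0}, {"offset": [0, 0, 0], "yaw": 0}, {"offset": [0, 0, 0], "yaw": 0}, {"offset": [0, 0, 0], "yaw": 0}], "claw": 0.5}}

```text
clock: 12.75
ee_pos: [0.5083, -0.0831, 0.1057]
tool_rot: [-0.129, -3.139, 0.0]
contact_force: [-0.8, 0.3, -0.3]
gripper_width: 0.0422
finger_force: 0.0
```

```bash
python3 -c "from h import *;show()"
```

```text
12.75 ee [ 0.5083 -0.0831  0.1057] q [-0.16  0.33 -0.39  0.85 -0.   -0.08] xang 175.3 zt [-0.  0. -1.] F [-0.8  0.3 -0.3] M [-0.   -0.01  0.02] w 0.0422 0.0
```

Released with no contact. Retreat straight up, then back.

{"fn": "jog_arm", "kwargs": {"motion": [{"offset": [0, 0, -1], "yaw": 0}, {"offset": [0, 0, -3], "yaw": 0}, {"offset": [0, 0, -4], "yaw": 0}, {"offset": [0, 0, -4], "yaw": 0}, {"offset": [0, 0, -1], "yaw": 0}]}}

```text
clock: 13.25
ee_pos: [0.511, -0.0835, 0.2414]
tool_rot: [0.128, 3.13, -0.002]
contact_force: [1.1, 0.5, 0.7]
gripper_width: 0.0423
finger_force: 0.0
```

{"fn": "jog_arm", "kwargs": {"motion": [{"offset": [4, 0, 0], "yaw": 0}, {"offset": [4, 0, 0], "yaw": 0}, {"offset": [4, 0, 0], "yaw": 0}, {"offset": [2, 0, 0], "yaw": 0}, {"offset": [0, 0, 0], "yaw": 0}]}}

```text
clock: 13.75
ee_pos: [0.3654, -0.0712, 0.2359]
tool_rot: [-0.129, -3.137, -0.0]
contact_force: [0.2, 0.1, -0.3]
gripper_width: 0.043
finger_force: 0.0
```

```bash
python3 - <<'E'
from h import *
show(); s=ctrl.snapshot("scene"); np.savez("scene3.npz",**s)
r,c=np.mgrid[0:400,0:640]; W=world(s,c,r); hsv=cv2.cvtColor(s["frame"],cv2.COLOR_BGR2HSV)
m=(abs(W[...,0]-.51)<.05)&(abs(W[...,1]+.083)<.03)&(W[...,2]>.105)&(W[...,2]<.2); P=W[m]
print("tube pts",len(P),P.mean(0).round(4),"top z",P[:,2].max().round(4))
A=np.c_[P[:,2]-.12,np.ones(len(P))]; print(np.linalg.lstsq(A,P[:,:2],rcond=None)[0].round(3))
print("expected top z",round(.0845+60e-3*.866+10e-3*.5,4))
f=s["frame"][80:260,220:480].astype(float)*1.6; cv2.imwrite("pics/end.png",cv2.resize(np.clip(f,0,255).astype(np.uint8),None,fx=3,fy=3,interpolation=cv2.INTER_CUBIC))
E
```

```text
13.75 ee [ 0.3654 -0.0712  0.2359] q [-0.19 -0.   -0.44  1.14 -0.   -0.11] xang 175.28 zt [-0.002  0.    -1.   ] F [ 0.2  0.1 -0.3] M [-0.01 -0.04 -0.01] w 0.043 0.0
tube pts 149 [ 0.5115 -0.0797  0.1234] top z 0.1379
[[-0.576  0.004]
 [ 0.513 -0.08 ]]
expected top z 0.1415
```

View pics/end.png

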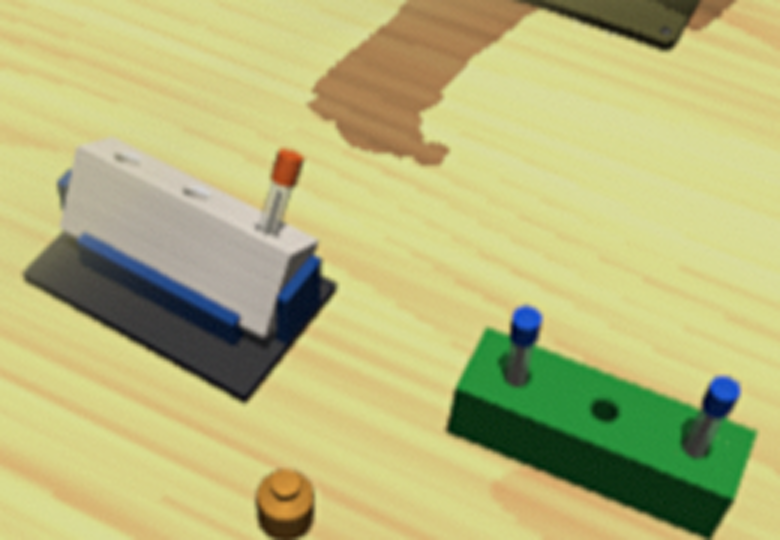

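The picture shows the tube in the right-hand well (about 285,190), leaning 30° (slope 0.576). Its top is at the bottomed height. The blue tubes and the weight are in place and the gripper is clear.

```bash
python3 -c "from h import *;print(ctrl.close_job())"
```

```text
the job is handed in; nothing more can be done
None
```

The orange-capped tube is bottomed and released in the block's +y end well, the first one tried. It met no stub and stopped firmly at full depth, and the job was handed in at about 14 s.

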